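Stroke the dimmer strip of the lit cloche up to full

ROBOT

A 7-joint arm with a two-finger parallel gripper is mounted at the origin on the work surface. World frame = base frame: x ahead of the robot, y to its left, z up, the work surface at z = 0. Lengths are in mm, angles in rad, forces in N, time in s.
With the tool pointing down it reaches from about 425 to 975 mm from the base axis. Payload 16.7 kg.
Tool frame: the origin (TCP) lies at the very end of the fingers, on their centre line; the grasp point (between the pads) lies 19 mm behind it; z points along the fingers, y is the direction in which the jaws open and shut (so a half turn about z gives the same grasp; the last joint's range is limited). The gripper opens to 85 mm and grips with 20 to 120 N. Pads are 22 mm wide; open, the fingers measure 114 mm over their backs; the gripper's body (76 mm by 85 mm) begins 54 mm behind the grasp point. The pads swing forward as they close: fully open they stand 13 mm farther back than shut.
Start: joints at [1.073, 0.426, 0.074, 1.606, -0.034, 1.111, -0.067], TCP at [230.662, -634.327, 231.302] pointing down, gripper open.
Joint ranges: [-2.85, 2.85], [-0.5, 2.14], [-1.23, 1.37], [0.21, 2.46], [-1.02, 4.16], [0.16, 2.05], [-2.73, 2.73]. Speed limits (rad/s): [1.89, 1.89, 2.39, 2.39, 3.01, 3.01, 3.01].

INTERFACE

Orientations are given as [roll, pitch, yaw] about the fixed x, y, z axes, in that order (R = Rz(yaw) Ry(pitch) Rx(roll)).
In Python, from station import manip, optics gives the robot as it stands.
- The arm moves only by the shell command python3 -m inch 'ROWS' [FORCE]. ROWS is JSON, a list that holds one entry, the list of rows, each a list of 7 numbers: the shift along the tool's x, y, z in m, then the turn, a rotation vector about the tool's x, y, z in rad, then the finger opening in m, from 0 to 0.0854. A call has 1 to 5 rows; each row is the pose to reach, as a shift and turn from the pose commanded when the call began, along the tool's axes at that moment; what a row does not reach only later rows make up. A row lasts 1/10 s, in which the tool goes at most 50 mm and 8.59 degrees, less where a joint would pass 70% of its speed; a pose out of reach is approached as far as the arm can. A call with a gripper value outside its range is refused whole. The fingers move at their own pace and stop on an object; FORCE is the grip in N (left out, the last holds). Time passes only in rows, so rows that repeat a pose let the fingers close. It gives the time, the measured TCP pose, the force and the opening at its end, in the units of the state.
- manip.get_obs(): the state, without advancing time (a new reading comes with each control period).
- optics.camera(name): name is "scene" or "top" or "wrist"; returns the picture (400x640x3 uint8, blue, green, red); there is no depth.
- optics.calibration(name): a dict with "K" (3x3 intrinsics, pixels), "dist" ([k1, k2, p1, p2, k3] as OpenCV has them; the pictures are not rectified), "R" (3x3) and "t" (3): a world point X has camera coordinates R X + t; the wrist camera has in their place "hand_eye" (4x4, takes a point from camera to tool coordinates, whose origin is the TCP and whose axes are the flange's). Camera axes: x right, y down, z forward; pixel columns grow to the right and rows downward; lengths in mm; the calibration is good to about 2 mm. A picture is of the moment at which its call begins: read the wrist's pose just before it. calibration takes no time and is no camera call.
- manip.job_done(): hands the job in, once; it reports no verdict.
The state is a dict: "time": time; "joint_pos": joint angles; "qvel": joint speeds; "tau": joint torques, N m; "eef_pos": TCP position; "tcp_rot": TCP orientation; "contact_force": force on the tool from outside, world axes, zero at the start; "ft_torque": the same for the moment, N m; "opening": finger opening in mm.
Only numpy, scipy, OpenCV 4.12 (cv2) and the standard library are available. Lean on these libraries where they do the work, as an engineer would, in place of code of your own. Each camera call takes 0.05 s, during which the arm holds its last target.

TASK

Turn the lit display cloche up to full brightness: set the closed fingertips lightly on the smallest gold dot of the pearl-white touch strip along the front of its wooden base, and stroke along the curved strip over all the dots to the largest one, gently and in one unbroken touch. Finish with the fingertips still resting lightly on the largest dot, the strip part-way pressed, which keeps the level, and the program ends while holding there. Do not grasp, shift or knock over anything, and do not bump the glass dome.

Things in the scene. Friction and masses are not known exactly. Their poses are not given: they have to be found in the camera images.
- plinth: Round walnut base of the lit display cloche, 280 mm across, 32 mm high, about 2.4 kg with all it carries, standing loose on the console. Origin at the centre of its underside, z up. The touch strip lies along its front rim, on the origin's -x side; the glass dome stands on its +x side.
- cloche: Tall glass dome fixed on the base: 124 mm across, 283 mm high with its knob. Origin on its axis at the base's top face, 60 mm along the base's +x from the base's centre. It must not be pushed; its glass is at least 95 mm from the middle line of the strip.
- strip (a joint): How far the touch strip is pressed down, m: 0 untouched, 0.006 fully down. It is cushioned and sinks level as one piece wherever it is touched: it starts to yield at about 0.5 N, is fully down at about 5 N and springs back when let go. A fingertip that keeps it 2 to 4 mm down is touching lightly.
- strip_mid (a point): Middle of the touch strip, on its level top face: 40 mm above the console and 8 mm above the walnut when untouched; sinks with it. The strip is one pearl-white raised arc, 24 mm wide with round ends; its middle line has a radius of 115 mm about the base's centre and spans 55 degrees to either side of the base's -x direction.
- dot1 (a point): Gold dot 1 of 6 on the strip (smallest: dim end, start here), 5 mm across; the point is its centre on the strip's top face, on the middle line, 47.5 degrees from the base's -x direction towards its +y. Neighbouring dots are 38 mm apart; axes as the base's. It sinks with the strip.
- dot2 (a point): Gold dot 2 of 6 on the strip, 7.8 mm across; the point is its centre on the strip's top face, on the middle line, 28.5 degrees from the base's -x direction towards its +y. Neighbouring dots are 38 mm apart; axes as the base's. It sinks with the strip.
- dot3 (a point): Gold dot 3 of 6 on the strip, 10.6 mm across; the point is its centre on the strip's top face, on the middle line, 9.5 degrees from the base's -x direction towards its +y. Neighbouring dots are 38 mm apart; axes as the base's. It sinks with the strip.
- dot4 (a point): Gold dot 4 of 6 on the strip, 13.4 mm across; the point is its centre on the strip's top face, on the middle line, 9.5 degrees from the base's -x direction towards its -y. Neighbouring dots are 38 mm apart; axes as the base's. It sinks with the strip.
- dot5 (a point): Gold dot 5 of 6 on the strip, 16.2 mm across; the point is its centre on the strip's top face, on the middle line, 28.5 degrees from the base's -x direction towards its -y. Neighbouring dots are 38 mm apart; axes as the base's. It sinks with the strip.
- dot6 (a point): Gold dot 6 of 6 on the strip (largest: bright end, finish here), 19 mm across; the point is its centre on the strip's top face, on the middle line, 47.5 degrees from the base's -x direction towards its -y. Neighbouring dots are 38 mm apart; axes as the base's. It sinks with the strip.
- ring_dish: Bystander, loose: pearl-white ceramic ring dish, round, 100 mm across, 20 mm high, with a cone 54 mm high in its middle; origin at the centre of its underside.
- lighter: Bystander, loose: standing stainless steel lighter with closed hinged cap, 13 x 38 x 57 mm (x, y, z); origin at the centre of its underside.
- quartz: Bystander, loose: rose quartz sphere, 68 mm across, fixed on a gold ring foot, 74 mm high in all; origin at the centre of its underside.
- pearl_box: Bystander, loose: small closed mother-of-pearl box, 68 x 94 x 40 mm (x, y, z); origin at the centre of its underside.
- candle: Bystander, loose: unlit candle in a glass, 80 mm across, 85 mm high; origin at the centre of its underside.
- perfume: Bystander, loose: amber perfume bottle with black cap, 32 x 46 x 70 mm (x, y, z); origin at the centre of its underside.

How it is judged:
By the outcome, as a careful person would: the job done as asked, in the order asked, and still so for the second after the job is handed in, while the arm keeps its last pose, push and grip.
It also fails if it takes over 48 s, if anything falls off the work surface, if the arm or the gripper's body presses on something with over 40 N, if the wrist force passes 120 N, or if a joint passes its speed limit or range.

## Working session

There is one attempt and no reset: what is moved stays moved. The work goes in short steps, Python scripts to look and compute and a shell command to move; the robot and the scene stay as the last step left them, time stands still between calls to the robot, and variables do not carry over. Pictures are saved under pics/ and viewed, and the job is handed in when it is done.

```bash
ls -la; mkdir -p pics; python3 - <<'E'
from station import manip, optics
import cv2
print(manip.get_obs())
for n in ["scene","top","wrist"]:
    im=optics.camera(n); cv2.imwrite(f"pics/{n}0.png",im)
    print(n,optics.calibration(n))
E
```

```text
total 12
drwxr-xr-x  3 agent agent 4096 Dec  6 09:38 .
drwxr-xr-x 23 root  root  4096 Dec  6 09:38 ..
drwxr-xr-x  2 agent agent 4096 Dec  6 09:38 pics
{'time': 0.0, 'joint_pos': array([ 1.07250702,  0.42672166,  0.07381525,  1.60662581, -0.03411941,
        1.11077893, -0.06711943]), 'qvel': array([ 0.00038321,  0.00031181, -0.00012   , -0.00094145, -0.00013164,
       -0.00093259,  0.00013773]), 'tau': array([ 5.96346545e-04, -9.49825859e+01,  3.76142576e+00, -4.63504744e+01,
        1.93302281e-02,  1.02068679e-02,  9.21170340e-06]), 'eef_pos': array([ 230.54619387, -633.96947998,  230.60812056]), 'tcp_rot': array([-3.14031839e+00,  6.19035505e-05,  3.48761508e-01]), 'contact_force': array([-0.69646845, -0.07841615, -0.32038441]), 'ft_torque': array([0.04470469, 0.01794443, 0.02281231]), 'opening': 85.52280445065003}
scene {'K': array([[505.27438643,   0.        , 321.9456064 ],
       [  0.        , 505.27438643, 199.07985608],
       [  0.        ,   0.        ,   1.        ]]), 'dist': array([-0.12079179,  0.        ,  0.        ,  0.        ,  0.        ]), 'R': array([[ 0.6130
[... 546 characters left out ...]
 0.1174177 , -0.01687463, -0.99293924]]), 't': array([ 27.38184193, 549.34722711, 830.78662224])}
wrist {'K': array([[285.00102762,   0.        , 322.86294866],
       [  0.        , 285.00102762, 200.46062522],
       [  0.        ,   0.        ,   1.        ]]), 'dist': array([-0.04239183,  0.        ,  0.        ,  0.        ,  0.        ]), 'hand_eye': array([[ 1.00762643e-04, -9.51595772e-01, -3.07352366e-01,
         7.92710634e+01],
       [ 9.99999756e-01, -1.16698806e-04,  6.89152685e-04,
        -1.46321463e+00],
       [-6.91662435e-04, -3.07352360e-01,  9.51595528e-01,
        -1.40766855e+02],
       [ 0.00000000e+00,  0.00000000e+00,  0.00000000e+00,
         1.00000000e+00]])}
```

View pics/top0.png

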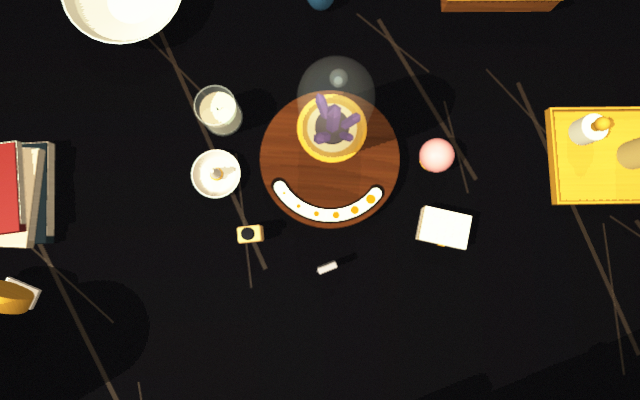

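View pics/scene0.png

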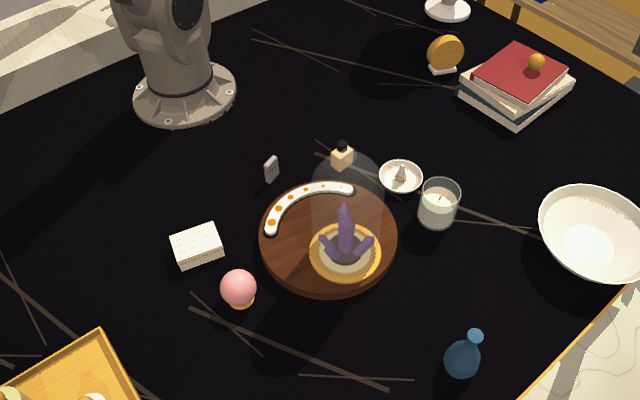

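View pics/wrist0.png

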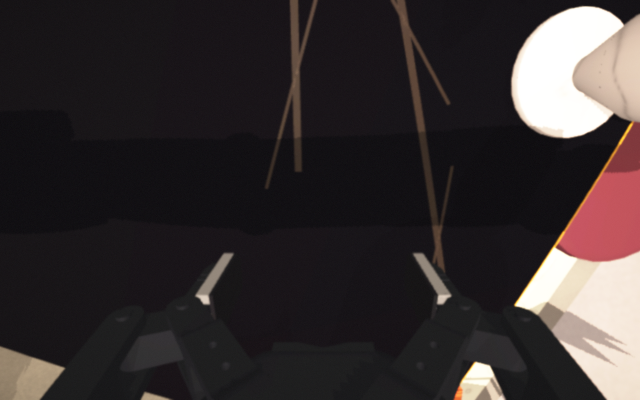

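The top view shows the plinth centred near (330,160) with the strip on the robot's side, smallest dot left at about (283,190) and largest right at (371,199). The lighter is close by at (327,267) and the perfume at (250,233). Next I zoom in to find the dots in both views.

```bash
python3 - <<'E'
import cv2
t=cv2.imread('pics/top0.png'); s=cv2.imread('pics/scene0.png')
cv2.imwrite('pics/topz.png',cv2.resize(t[165:240,260:400],None,fx=5.7,fy=5.7,interpolation=cv2.INTER_CUBIC))
cv2.imwrite('pics/scenez.png',cv2.resize(s[170:250,250:370],None,fx=6,fy=6,interpolation=cv2.INTER_CUBIC))
E
```

```text
(no output)
```

View pics/topz.png

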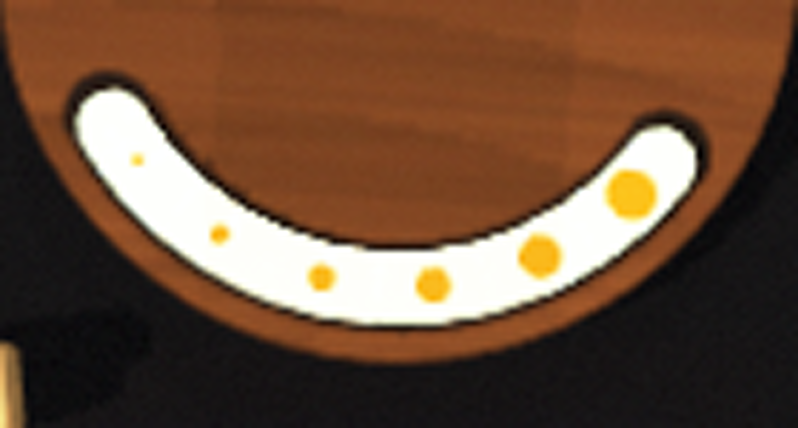

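View pics/scenez.png

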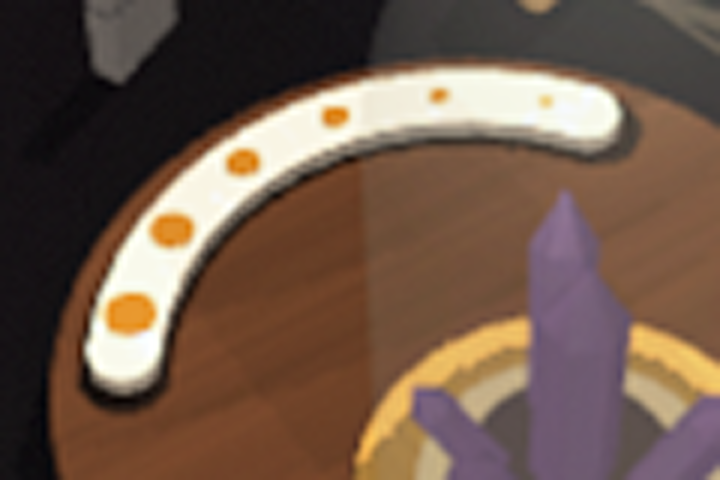

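All six dots are clear in both zooms. I refine their centroids, triangulate them and fit the base pose. I also locate the bystanders.

```bash
cat > helpers.py <<'E'
import numpy as np,cv2
from scipy.optimize import least_squares
from station import manip, optics
def proj(n,X):
    c=optics.calibration(n); r,_=cv2.Rodrigues(c['R'])
    return cv2.projectPoints(np.atleast_2d(X).astype(float),r,c['t'],c['K'],c['dist'])[0].reshape(-1,2)
def cen(im,p,r):
    x0,y0=[int(round(v)) for v in p]
    w=im[y0-r:y0+r+1,x0-r:x0+r+1].astype(float)
    s=np.clip((w[...,2]-w[...,0])-25,0,None)
    yy,xx=np.mgrid[y0-r:y0+r+1,x0-r:x0+r+1]
    return np.array([(s*xx).sum(),(s*yy).sum()])/s.sum()
def ray(n,p,z):
    c=optics.calibration(n); q=cv2.undistortPoints(np.array([[p]],float),c['K'],c['dist']).ravel()
    d=c['R'].T@np.array([q[0],q[1],1]); o=-c['R'].T@c['t']
    return o+d*(z-o[2])/d[2]
ANG=np.radians([47.5,28.5,9.5,-9.5,-28.5,-47.5])
def dots(cx,cy,z,yaw,r=115):
    # -x dir towards +y by ANG
    l=np.c_[-np.cos(ANG),np.sin(ANG)]*r
    c,s=np.cos(yaw),np.sin(yaw)
    return np.c_[cx+c*l[:,0]-s*l[:,1],cy+s*l[:,0]+c*l[:,1],np.full(6,z)]
E
python3 - <<'E'
from helpers import *
t=cv2.imread('pics/top0.png'); s=cv2.imread('pics/scene0.png')
tz=np.array([[138,160],[220,234],[321,278],[433,285],[540,256],[632,195]])/5.7+[260,165]-.45
sz=np.array([[546,101],[439,96],[336,117],[243,162],[172,230],[130,314]])/6+[250,170]-.45
rt=[2,3,4,4,5,5]; rs=[2,3,3,4,4,5]
T=np.array([cen(t,p,r) for p,r in zip(tz,rt)]); S=np.array([cen(s,p,r) for p,r in zip(sz,rs)])
print(np.round(np.c_[T-tz,S-sz],2))
T,S=tz,sz
for names in (['top'],['scene'],['top','scene']):
    def f(v):
        D=dots(*v); o=[]
        if 'top' in names:o.append(proj('top',D)-T)
        if 'scene' in names:o.append(proj('scene',D)-S)
        return np.concatenate(o).ravel()
    r=least_squares(f,[600,-40,40,0],x_scale=[10,10,10,.1]); print(names,r.x.round(3),'rms',np.sqrt(np.mean(r.fun**2)))
print(dots(*r.x).round(1))
for nm,p,z in [('lighter top',(327,267),57),('perf',(249,233),70),('dish',(216,174),20),('box',(446,227),40),('quartz',(437,155),40),('candle',(217,108),85)]:
    print(nm,ray('top',p,z).round(0))
E
```

```text
[[-0.16 -0.02 -0.04  0.04]
 [-0.07  0.01 -0.02 -0.11]
 [ 0.11 -0.08 -0.15 -0.13]
 [ 0.01 -0.02 -0.09 -0.04]
 [-0.01  0.03 -0.05 -0.1 ]
 [-0.13 -0.09 -0.08 -0.14]]
['top'] [ 6.16734e+02  5.50200e+00  3.93720e+01 -8.50000e-02] rms 0.07847124390016777
['scene'] [ 6.17797e+02  5.85900e+00  4.14980e+01 -8.20000e-02] rms 0.06245956851356691
['top', 'scene'] [ 6.16815e+02  5.87600e+00  4.03380e+01 -8.40000e-02] rms 0.13777854245810203
[[546.5  96.9  40.3]
 [520.7  69.   40.3]
 [505.4  34.3  40.3]
 [502.2  -3.6  40.3]
 [511.5 -40.4  40.3]
 [532.3 -72.1  40.3]]
lighter top [403.  15.  57.]
perf [468. 159.  70.]
dish [588. 233.  20.]
box [ 475. -218.   40.]
quartz [ 617. -207.   40.]
candle [704. 218.  85.]
```

The two-view fit is consistent: base at (616.8, 5.9), yaw −0.084, strip top at 40.3 mm (the text says 40), with dot1 at (546.5, 96.9) and dot6 at (532.3, −72.1). I'll approach with tool x pointing back at the robot, so the wrist camera stays clear of the dome, and close the fingers on the way.

```bash
cat > plan.py <<'E'
import numpy as np,sys
from scipy.spatial.transform import Rotation as R
from station import manip
def rows(P0,yaw0,targets):
    """relative rows from pointing-down pose; targets list of (x,y,z mm,yaw)"""
    R0=R.from_euler('xyz',[np.pi,0,yaw0])
    for x,y,z,w in targets:
        d=R0.inv().apply(np.array([x,y,z])-P0)/1000
        rv=(R0.inv()*R.from_euler('xyz',[np.pi,0,w])).as_rotvec()
        print(d.round(4).tolist(),rv.round(3).tolist())
E
python3 - <<'E'
from plan import *
P0=np.array([230.66,-634.33,231.3]);P1=np.array([400,-300,231.3]);u=(P1-P0)/np.linalg.norm(P1-P0)
rows(P0,.349,[(*(P0+u*45*k),.349+.14*k) for k in range(1,6)])
E
```

```text
[0.0328, -0.0308, -0.0] [0.0, 0.0, -0.14]
[0.0657, -0.0615, -0.0] [0.0, 0.0, -0.28]
[0.0985, -0.0923, -0.0] [0.0, 0.0, -0.42]
[0.1313, -0.1231, -0.0] [-0.0, 0.0, -0.56]
[0.1642, -0.1539, -0.0] [0.0, 0.0, -0.7]
```

```bash
python3 -m inch '[[[0.033,-0.031,0,0,0,-0.14,0],[0.066,-0.062,0,0,0,-0.28,0],[0.098,-0.092,0,0,0,-0.42,0],[0.131,-0.123,0,0,0,-0.56,0],[0.164,-0.154,0,0,0,-0.70,0]]]' 20
python3 - <<'E'
from plan import *
o=manip.get_obs();P0=o['eef_pos'];y0=o['tcp_rot'][2];print(o['joint_pos'].round(2),o['tcp_rot'])
P0[2]=231
P1=np.array([440,-240,231]);d=P1-P0;print(np.linalg.norm(d))
rows(P0,y0,[(*(P0+d*k/5),y0+.14*k) for k in range(1,6)])
E
```

```text
time: 0.65
eef_pos: [332.6, -431.8, 231.2]
tcp_rot: [-3.141, 0.0, 1.054]
contact_force: [0.8, -0.5, 0.0]
opening: 12.3
[ 0.92  0.22 -0.14  1.89  0.04  1.03  0.24] [-3.14143583e+00  1.09107437e-04  1.05446654e+00]
219.8224500535621
[0.044, -0.0003, -0.0] [0.0, 0.0, -0.14]
[0.0879, -0.0005, -0.0] [0.0, 0.0, -0.28]
[0.1319, -0.0008, -0.0] [0.0, 0.0, -0.42]
[0.1759, -0.001, -0.0] [0.0, 0.0, -0.56]
[0.2198, -0.0013, -0.0] [0.0, 0.0, -0.7]
```

```bash
python3 -m inch '[[[0.044,0,0,0,0,-0.14,0],[0.088,0,0,0,0,-0.28,0],[0.132,0,0,0,0,-0.42,0],[0.176,-0.001,0,0,0,-0.56,0],[0.220,-0.001,0,0,0,-0.70,0]]]'
python3 - <<'E'
from plan import *
o=manip.get_obs();P0=o['eef_pos'];y0=o['tcp_rot'][2];print(o['joint_pos'].round(2),o['tcp_rot'])
P0[2]=231
P1=np.array([480,-15,231]);d=P1-P0;print(np.linalg.norm(d))
rows(P0,y0,[(*(P0+d*k/5),y0+.14*k) for k in range(1,6)])
E
```

```text
time: 1.15
eef_pos: [441.4, -240.7, 231.4]
tcp_rot: [3.142, 0.0, 1.754]
contact_force: [1.2, -0.5, -0.2]
opening: -0.2
[ 0.71  0.17 -0.38  1.97  0.07  1.02  0.49] [3.14153307e+00 2.32501458e-04 1.75436613e+00]
228.97323785220934
[0.043, 0.0158, 0.0] [0.0, 0.0, -0.14]
[0.0859, 0.0317, 0.0] [0.0, 0.0, -0.28]
[0.1289, 0.0475, 0.0] [0.0, 0.0, -0.42]
[0.1719, 0.0633, 0.0] [0.0, 0.0, -0.56]
[0.2149, 0.0791, 0.0] [0.0, 0.0, -0.7]
```

```bash
python3 -m inch '[[[0.043,0.016,0,0,0,-0.14,0],[0.086,0.032,0,0,0,-0.28,0],[0.129,0.047,0,0,0,-0.42,0],[0.172,0.063,0,0,0,-0.56,0],[0.215,0.079,0,0,0,-0.70,0]]]'
python3 - <<'E'
from plan import *
o=manip.get_obs();P0=o['eef_pos'];y0=o['tcp_rot'][2];print(o['joint_pos'].round(2),o['tcp_rot'])
P1=np.array([546.5,96.9,180]);d=P1-P0;w=np.pi-y0;print(np.linalg.norm(d),w)
rows(P0,y0,[(*(P0+d*k/5),y0+w*k/5) for k in range(1,6)])
E
```

```text
time: 1.65
eef_pos: [480.6, -15.1, 231.5]
tcp_rot: [-3.142, 0.0, 2.454]
contact_force: [0.9, -0.8, 0.7]
opening: 0.2
[ 0.47  0.15 -0.63  2.    0.11  1.02  0.68] [-3.14156819e+00  4.38002396e-04  2.45424387e+00]
139.75602244414213 0.6873487881663678
[0.004, 0.0257, 0.0103] [0.0, 0.0, -0.137]
[0.008, 0.0513, 0.0206] [0.0, 0.0, -0.275]
[0.0121, 0.077, 0.0309] [0.0, 0.0, -0.412]
[0.0161, 0.1027, 0.0412] [0.0, 0.0, -0.55]
[0.0201, 0.1284, 0.0515] [0.0, 0.0, -0.687]
```

```bash
python3 -m inch '[[[0.004,0.026,0.010,0,0,-0.137,0],[0.008,0.051,0.020,0,0,-0.275,0],[0.012,0.077,0.031,0,0,-0.412,0],[0.016,0.103,0.041,0,0,-0.55,0],[0.020,0.1284,0.0515,0,0,-0.687,0]]]'
python3 - <<'E'
from helpers import *
for k in range(2):
    o=manip.get_obs()
    im=optics.camera('wrist')
cv2.imwrite('pics/w1.png',im);cv2.imwrite('pics/t1.png',optics.camera('top'));cv2.imwrite('pics/s1.png',optics.camera('scene'))
print(o['time'],o['joint_pos'].round(3),o['eef_pos'],o['tcp_rot'],o['contact_force'])
E
```

```text
time: 2.15
eef_pos: [547.7, 95.7, 179.3]
tcp_rot: [3.141, -0.0, 3.141]
contact_force: [0.2, -1.0, 0.4]
opening: -0.1
2.2 [ 0.317  0.383 -0.749  1.889  0.307  0.987  1.015] [548.51939974  99.31020787 178.00228753] [ 3.13927224e+00 -5.93962827e-04 -3.12988579e+00] [-1.64208621  3.55949528 -2.44769409]
```

View pics/w1.png

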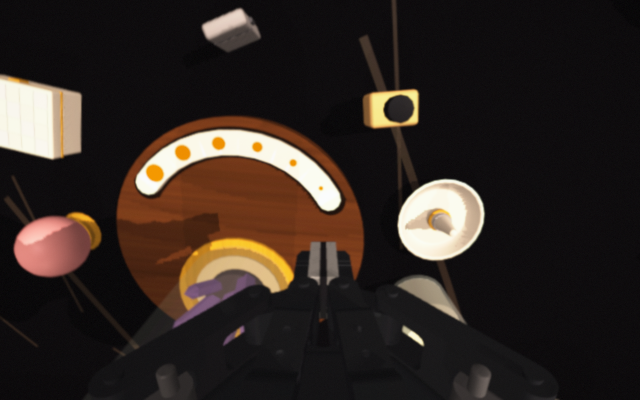

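View pics/s1.png

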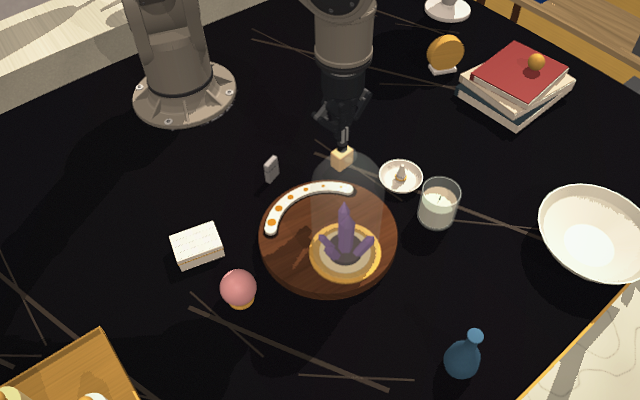

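The wrist view shows the whole strip, with dot1 at about (320,188) and dot6 at about (155,173). Nothing is near the hand. I let the arm settle, then measure the dots with the wrist camera as an independent check.

```bash
python3 -m inch '[[[0,0,0,0,0,0,0],[0,0,0,0,0,0,0],[0,0,0,0,0,0,0],[0,0,0,0,0,0,0],[0,0,0,0,0,0,0]]]'
cat > wr.py <<'E'
from helpers import *
from scipy.spatial.transform import Rotation as Ro
o=manip.get_obs(); im=optics.camera('wrist')
c=optics.calibration('wrist')
Rt=Ro.from_euler('xyz',o['tcp_rot']).as_matrix(); H=c['hand_eye']
Rw=Rt@H[:3,:3]; tw=Rt@H[:3,3]+o['eef_pos']
def pj(X): 
    return cv2.projectPoints(np.atleast_2d(X).astype(float),cv2.Rodrigues(Rw.T)[0],-Rw.T@tw,c['K'],c['dist'])[0].reshape(-1,2)
E
python3 - <<'E'
from wr import *
cv2.imwrite('pics/w2.png',im)
print(o['eef_pos'],o['tcp_rot'],o['contact_force'])
D=dots(616.8,5.9,40.3,-.084); p=pj(D)
s=[]
for q,r in zip(p,[3,4,5,6,7,8]):
    for _ in range(3): q=cen(im,q,r)
    s.append(q)
s=np.array(s);print((s-p).round(2))
for fix in (0,1):
    f=lambda v:(pj(dots(v[0],v[1],40 if fix else v[2],v[3]))-s).ravel()
    r=least_squares(f,[617,6,40,-.08],x_scale=[10,10,10,.1]);print(r.x.round(3),np.abs(r.fun).max())
print(dots(*r.x).round(1))
E
```

```text
time: 2.85
eef_pos: [547.4, 94.5, 180.0]
tcp_rot: [-3.141, 0.0, 3.135]
contact_force: [-0.8, 0.6, 0.2]
opening: 0.0
[547.35097581  94.53659228 180.03547961] [-3.14145947e+00  3.20600602e-04  3.13520289e+00] [-0.78039317  0.59387433  0.21270449]
[[1.67 0.23]
 [1.92 0.33]
 [2.11 0.52]
 [2.18 0.46]
 [2.42 0.48]
 [2.61 0.24]]
[ 6.1748e+02  7.6290e+00  3.8796e+01 -8.4000e-02] 0.12229447029514517
[ 6.17278e+02  7.99500e+00  6.58373e+02 -8.30000e-02] 0.4168218526553744
[[546.9  99.  658.4]
 [521.1  71.1 658.4]
 [505.8  36.4 658.4]
 [502.7  -1.5 658.4]
 [512.  -38.3 658.4]
 [532.8 -70.  658.4]]
```

```bash
python3 -m inch '[[[0,0,0,0,0,0,0],[0,0,0,0,0,0,0],[0,0,0,0,0,0,0],[0,0,0,0,0,0,0],[0,0,0,0,0,0,0]]]'
python3 - <<'E'
from wr import *
print(o['eef_pos'],o['tcp_rot'],o['qvel'].round(3))
s=[]
for q,r in zip(pj(dots(617,7.5,40,-.084)),[3,4,5,6,7,8]):
    for _ in range(3): q=cen(im,q,r)
    s.append(q)
s=np.array(s)
for fix in (0,1):
    f=lambda v:(pj(dots(v[0],v[1],40 if fix else v[2],v[3]))-s).ravel()
    r=least_squares(f,[617,6,40,-.08],x_scale=[10,10,10,.1]);print(r.x.round(3),np.abs(r.fun).max())
for _ in range(5): print(manip.get_obs()['eef_pos'])
cv2.imwrite('pics/t2.png',optics.camera('top'))
t=cv2.imread('pics/t2.png'); cv2.imwrite('pics/t2z.png',cv2.resize(t[120:260,230:420],None,fx=4,fy=4,interpolation=cv2.INTER_CUBIC))
print(proj('top',[o['eef_pos']]))
s_=optics.camera('scene');cv2.imwrite('pics/s2z.png',cv2.resize(s_[90:230,270:430],None,fx=4,fy=4,interpolation=cv2.INTER_CUBIC));print((proj('scene',[o['eef_pos']])-[270,90])*4)
E
```

```text
time: 3.4
eef_pos: [547.3, 94.8, 179.8]
tcp_rot: [3.142, 0.0, 3.136]
contact_force: [-0.6, -0.5, 1.0]
opening: 0.1
[547.33973395  94.80367965 179.83192898] [3.14151179e+00 2.56576224e-05 3.13573357e+00] [ 0.001 -0.001  0.001 -0.002  0.     0.001  0.001]
[ 6.17578e+02  7.66200e+00  3.85550e+01 -8.30000e-02] 0.1255607979346678
[ 6.17334e+02  8.10200e+00  4.00190e+01 -8.30000e-02] 0.5278828689534123
[547.3442078   94.79420488 179.84545736]
[547.3442078   94.79420488 179.84545736]
[547.3442078   94.79420488 179.84545736]
[547.3442078   94.79420488 179.84545736]
[547.3442078   94.79420488 179.84545736]
[[278.3768458 182.2951408]]
[[283.50513313 199.77195725]]
```

View pics/t2z.png

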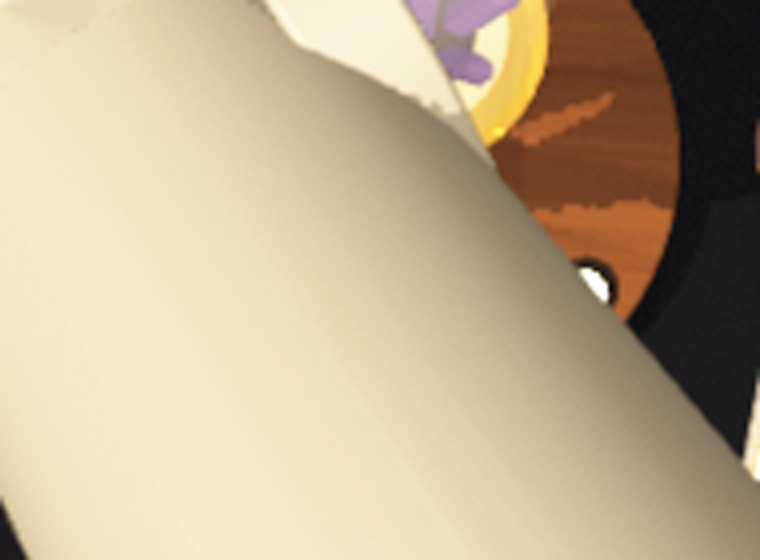

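View pics/s2z.png

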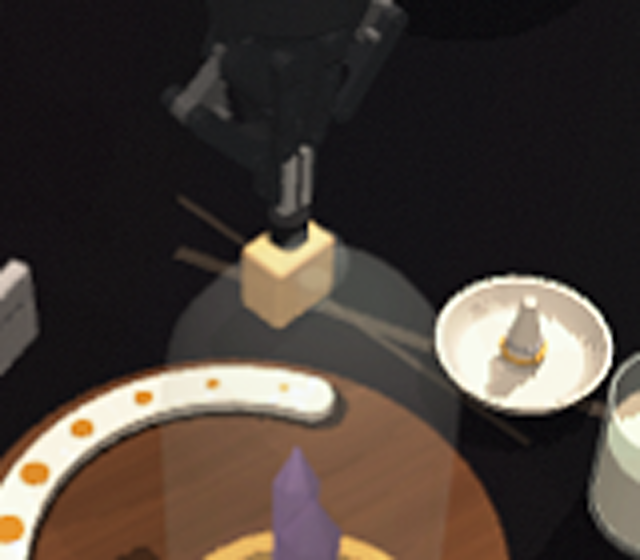

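```bash
python3 - <<'E'
from wr import *
cv2.imwrite('pics/w3.png',im)
P=lambda x,y,z=0: pj([o['eef_pos']+Rt@np.array([x,y,z])])[0].round(1)
for x in (-11,0,11): print(x,P(x,-7),P(x,0),P(x,7))
z=cv2.resize(im[170:300,250:400],None,fx=5,fy=5,interpolation=cv2.INTER_CUBIC)
cv2.imwrite('pics/w3z.png',z)
E
```

```text
-11 [308.1 274.8] [320.3 274.8] [332.6 274.8]
0 [307.7 257.6] [320.3 257.7] [332.9 257.7]
11 [307.4 239.7] [320.2 239.7] [333.1 239.7]
```

View pics/w3z.png

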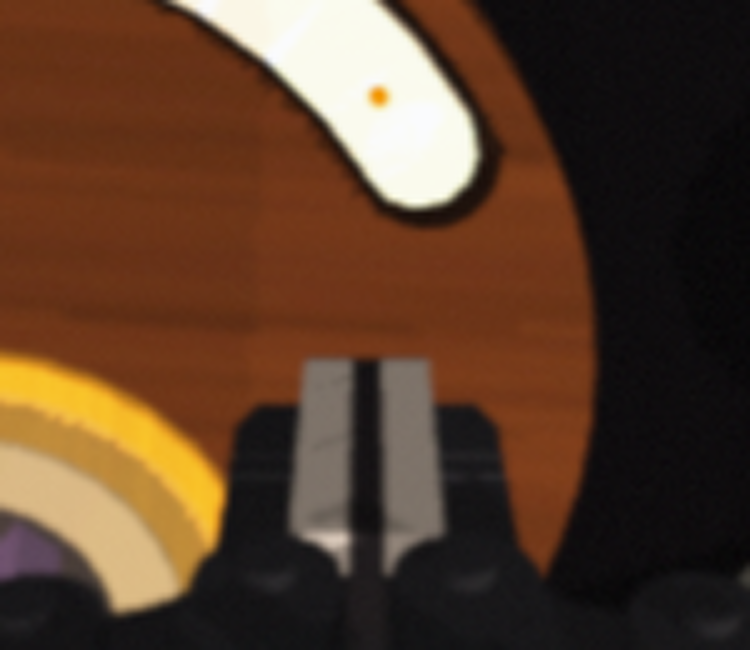

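The fingertip edge appears about 3 px right and 2 px below where the hand-eye calibration predicts, roughly 1.7 mm and 1 mm. Correcting for that brings the wrist measurement to about (616.1, 6.4), which agrees with the fixed cameras. I'll use base (616.6, 6.2) and descend to just above dot1.

```bash
cat > nx.py <<'E'
from plan import *
o=manip.get_obs();P0=o['eef_pos'];y0=o['tcp_rot'][2]
print('t',o['time'],P0.round(2),o['tcp_rot'].round(4),o['contact_force'].round(2),o['joint_pos'].round(2))
E
python3 - <<'E'
from nx import *
rows(P0,y0,[(546.3,97.2,z,np.pi) for z in (155,125,95,70,55)])
E
```

```text
t 3.6 [547.32  94.8  179.85] [3.1416 0.     3.1358] [ 0.05 -0.76 -0.64] [ 0.32  0.38 -0.74  1.89  0.3   0.99  1.01]
[0.001, 0.0024, 0.0248] [0.0, 0.0, -0.006]
[0.001, 0.0024, 0.0548] [0.0, 0.0, -0.006]
[0.001, 0.0024, 0.0848] [0.0, 0.0, -0.006]
[0.001, 0.0024, 0.1098] [0.0, 0.0, -0.006]
[0.001, 0.0024, 0.1248] [0.0, 0.0, -0.006]
```

```bash
python3 -m inch '[[[0.001,0.0024,0.025,0,0,-0.006,0],[0.001,0.0024,0.055,0,0,-0.006,0],[0.001,0.0024,0.085,0,0,-0.006,0],[0.001,0.0024,0.110,0,0,-0.006,0],[0.001,0.0024,0.123,0,0,-0.006,0]]]'
python3 -m inch '[[[0,0,0,0,0,0,0],[0,0,0,0,0,0,0],[0,0,0,0,0,0,0],[0,0,0,0,0,0,0],[0,0,0,0,0,0,0]]]'
python3 - <<'E'
from wr import *
print(o['eef_pos'],o['tcp_rot'],o['contact_force'])
z=cv2.resize(im[130:300,220:420],None,fx=4,fy=4,interpolation=cv2.INTER_CUBIC)
cv2.imwrite('pics/w4z.png',z)
print(pj(dots(616.6,6.2,40,-.084)).round(1).tolist())
s_=optics.camera('scene');cv2.imwrite('pics/s4z.png',cv2.resize(s_[130:260,240:400],None,fx=5,fy=5,interpolation=cv2.INTER_CUBIC))
E
```

```text
time: 4.1
eef_pos: [545.4, 97.1, 54.9]
tcp_rot: [-3.141, -0.002, -3.141]
contact_force: [0.5, 0.1, 0.4]
opening: 0.0
time: 4.6
eef_pos: [546.8, 97.2, 57.6]
tcp_rot: [3.142, 0.001, -3.142]
contact_force: [1.1, -0.5, 0.2]
opening: -0.0
[546.78446692  97.19315909  57.61362426] [ 3.14156460e+00  1.23998305e-03 -3.14157019e+00] [ 1.14682168 -0.49321953  0.2178204 ]
[[320.6, 242.6], [273.0, 202.8], [211.2, 177.4], [146.0, 172.2], [89.5, 188.0], [50.3, 220.2]]
```

View pics/w4z.png

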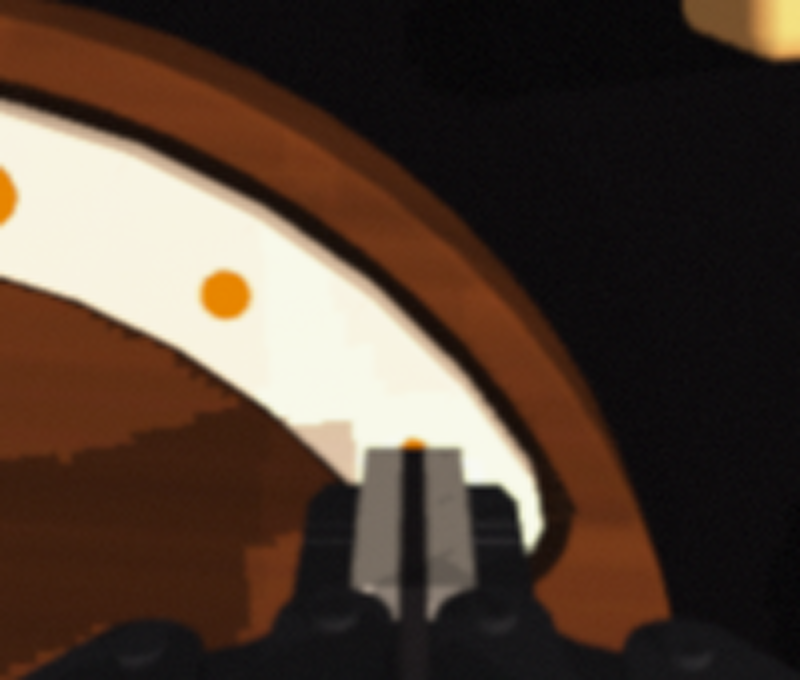

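View pics/s4z.png

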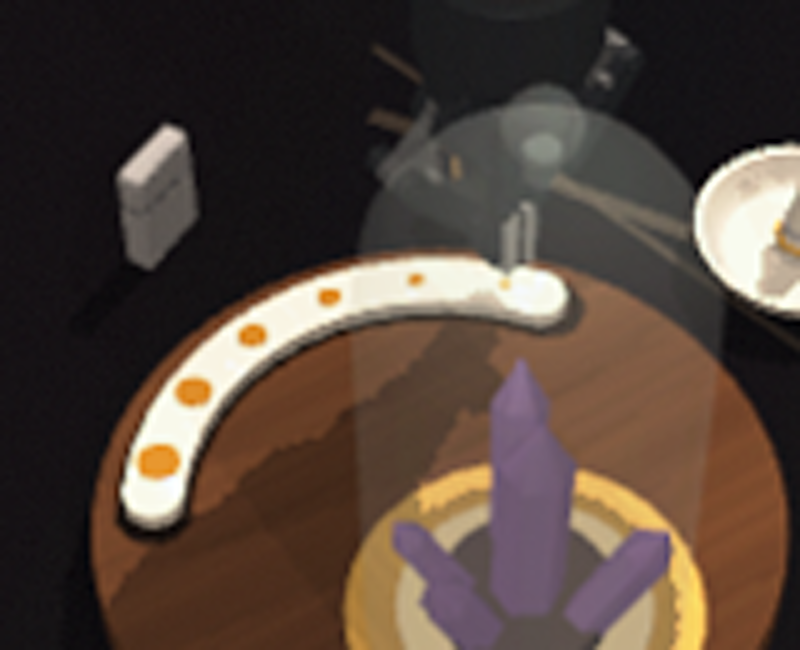

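The gap between the fingers lines up with dot1 at about (414,446), and the scene view shows the tips just above it. I descend slowly.

```bash
python3 -m inch '[[[0.0003,0,0.004,0,0,0,0],[0.0003,0,0.008,0,0,0,0],[0.0003,0,0.011,0,0,0,0],[0.0003,0,0.013,0,0,0,0],[0.0003,0,0.014,0,0,0,0]]]'
python3 -m inch '[[[0,0,0,0,0,0,0],[0,0,0,0,0,0,0],[0,0,0,0,0,0,0],[0,0,0,0,0,0,0]]]'
python3 -m inch '[[[0,0,0,0,0,0,0],[0,0,0,0,0,0,0]]]'
```

```text
time: 5.2
eef_pos: [545.9, 97.2, 42.5]
tcp_rot: [3.142, -0.0, -3.141]
contact_force: [0.6, -0.6, -0.4]
opening: -0.1
time: 5.6
eef_pos: [546.1, 97.2, 43.0]
tcp_rot: [3.142, 0.0, -3.142]
contact_force: [-0.0, 0.4, 0.5]
opening: 0.1
time: 5.8
eef_pos: [546.1, 97.2, 42.9]
tcp_rot: [3.142, 0.0, -3.142]
contact_force: [0.1, 0.7, -0.8]
opening: -0.1
```

```bash
python3 -m inch '[[[0,0,0.001,0,0,0,0],[0,0,0.002,0,0,0,0],[0,0,0.003,0,0,0,0],[0,0,0.004,0,0,0,0],[0,0,0.0045,0,0,0,0]]]'
python3 -m inch '[[[0,0,0,0,0,0,0],[0,0,0,0,0,0,0]]]'
python3 -m inch '[[[0,0,0,0,0,0,0]]]'
python3 -m inch '[[[0,0,0,0,0,0,0]]]'
python3 -m inch '[[[0,0,0,0,0,0,0]]]'
```

```text
time: 6.3
eef_pos: [546.1, 97.2, 38.3]
tcp_rot: [-3.142, -0.0, -3.141]
contact_force: [-1.1, -1.1, 1.5]
opening: -0.2
time: 6.5
eef_pos: [546.1, 97.2, 38.4]
tcp_rot: [3.142, 0.0, -3.142]
contact_force: [-0.6, 0.1, 1.8]
opening: 0.1
time: 6.6
eef_pos: [546.0, 97.2, 38.4]
tcp_rot: [3.142, -0.0, -3.141]
contact_force: [-1.2, -1.3, 0.4]
opening: -0.4
time: 6.7
eef_pos: [546.0, 97.2, 38.4]
tcp_rot: [3.142, 0.0, -3.141]
contact_force: [-0.7, -0.3, 1.5]
opening: -0.2
time: 6.8
eef_pos: [546.0, 97.2, 38.4]
tcp_rot: [3.142, 0.0, -3.141]
contact_force: [-0.5, 0.4, 1.5]
opening: -0.1
```

The force averages about 1.4 N at z = 38.4, which matches about 1.6 mm of sink on the stated spring. I go on to z = 37, which is 3 mm.

```bash
python3 -m inch '[[[0,0,0.0008,0,0,0,0],[0,0,0.0014,0,0,0,0],[0,0,0.0014,0,0,0,0]]]'
python3 -m inch '[[[0,0,0,0,0,0,0]]]'
python3 -m inch '[[[0,0,0,0,0,0,0]]]'
python3 -m inch '[[[0,0,0,0,0,0,0]]]'
python3 - <<'E'
from wr import *
print(o['eef_pos'],o['contact_force'])
cv2.imwrite('pics/w5z.png',cv2.resize(im[130:300,220:420],None,fx=4,fy=4,interpolation=cv2.INTER_CUBIC))
from helpers import *
a=np.radians(np.arange(47.5,-47.6,-3.8))
c,s=np.cos(-.084),np.sin(-.084)
l=np.c_[-np.cos(a),np.sin(a)]*115
X=np.c_[616.6+c*l[:,0]-s*l[:,1],6.2+s*l[:,0]+c*l[:,1]]
d=X-X[0]
for k in range(0,25,5):
    print('from',X[k].round(1),[[round(-(x[0]-X[k][0]),1),round(x[1]-X[k][1],1)] for x in X[k+1:k+6]])
E
```

```text
time: 7.1
eef_pos: [546.1, 97.2, 36.9]
tcp_rot: [3.142, 0.0, -3.141]
contact_force: [-0.1, -0.5, 2.3]
opening: -0.2
time: 7.2
eef_pos: [546.0, 97.2, 36.9]
tcp_rot: [3.142, -0.0, -3.141]
contact_force: [-0.4, -1.1, 3.1]
opening: 0.1
time: 7.3
eef_pos: [546.0, 97.2, 37.0]
tcp_rot: [3.142, -0.0, -3.142]
contact_force: [-0.6, -0.4, 2.1]
opening: -0.1
time: 7.4
eef_pos: [546.0, 97.2, 37.0]
tcp_rot: [3.142, -0.0, -3.141]
contact_force: [-0.6, -0.6, 2.6]
opening: -0.0
[546.01933835  97.2185743   36.96615661] [-0.5855315  -0.62634264  2.58301826]
from [546.3  97.2] [[np.float64(5.9), np.float64(-4.9)], [np.float64(11.4), np.float64(-10.1)], [np.float64(16.6), np.float64(-15.7)], [np.float64(21.4), np.float64(-21.6)], [np.float64(25.8), np.float64(-27.8)]]
from [520.5  69.4] [[np.float64(4.0), np.float64(-6.5)], [np.float64(7.5), np.float64(-13.3)], [np.float64(10.6), np.float64(-20.2)], [np.float64(13.2), np.float64(-27.4)], [np.float64(15.3), np.float64(-34.7)]]
from [505.2  34.6] [[np.float64(1.6), np.float64(-7.4)], [np.float64(2.8), np.float64(-15.0)], [np.float64(3.4), np.float64(-22.6)], [np.float64(3.6), np.float64(-30.2)], [np.float64(3.2), np.float64(-37.8)]]
from [502.   -3.2] [[np.float64(-0.9), np.float64(-7.6)], [np.float64(-2.2), np.float64(-15.1)], [np.float64(-4.1), np.float64(-22.5)], [np.float64(-6.5), np.float64(-29.7)], [np.float64(-9.3), np.float64(-36.8)]]
from [511.3 -40. ] [[np.float64(-3.3), np.float64(-6.9)], [np.float64(-7.0), np.float64(-13.5)], [np.float64(-11.2), np.float64(-19.9)], [np.float64(-15.8), np.float64(-26.0)], [np.float64(-20.8), np.float64(-31.8)]]
```

View pics/w5z.png

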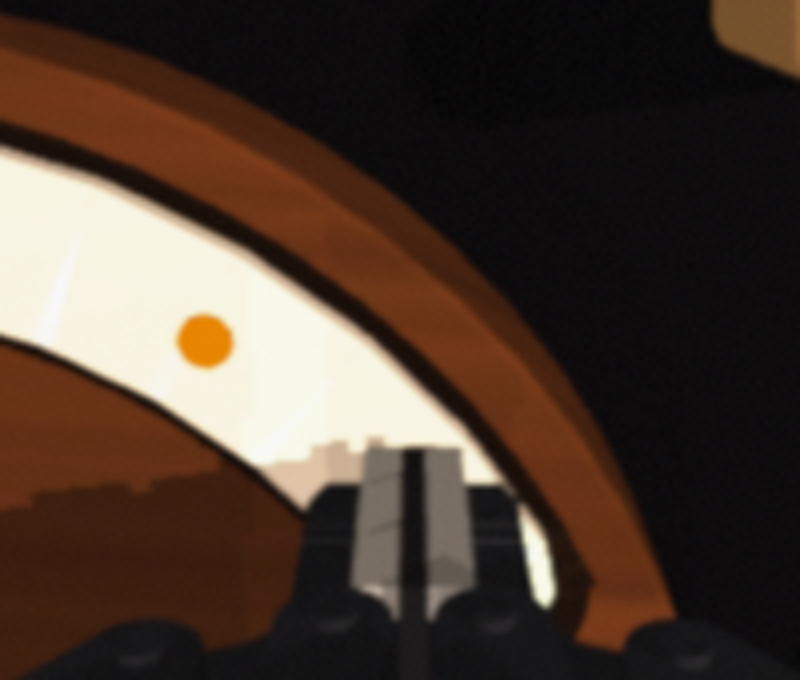

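The tips sit on dot1, 3.0 mm down at about 2.5 N, and dot2 is where the model predicts. I start the stroke at about 38 mm/s.

```bash
cat > arc.py <<'E'
import numpy as np,sys
c,s=np.cos(-.084),np.sin(-.084)
def pt(d):
    a=np.radians(d); l=[-115*np.cos(a),115*np.sin(a)]
    return np.array([616.6+c*l[0]-s*l[1],6.2+s*l[0]+c*l[1]])
if __name__=='__main__':
  a=47.5
  while a>-47.4:
    b=[a-1.9*k for k in range(1,6)]; p=pt(a)
    print(pt(a).round(1).tolist(), [[float(round(-(pt(q)[0]-p[0]),1)),float(round(pt(q)[1]-p[1],1))] for q in b]); a=b[-1]
E
python3 arc.py
python3 -m inch '[[[0.001,-0.0008,0,0,0,0,0],[0.003,-0.0024,0,0,0,0,0],[0.0059,-0.0049,0,0,0,0,0],[0.0087,-0.0075,0,0,0,0,0],[0.0114,-0.0101,0,0,0,0,0]]]'
```

```text
[546.3, 97.2] [[3.0, -2.4], [5.9, -4.9], [8.7, -7.4], [11.4, -10.1], [14.1, -12.9]]
[532.2, 84.4] [[2.5, -2.8], [5.0, -5.8], [7.3, -8.8], [9.6, -11.8], [11.7, -15.0]]
[520.5, 69.4] [[2.0, -3.2], [4.0, -6.5], [5.8, -9.9], [7.5, -13.3], [9.1, -16.7]]
[511.4, 52.6] [[1.5, -3.5], [2.8, -7.1], [4.1, -10.7], [5.2, -14.3], [6.2, -18.0]]
[505.2, 34.6] [[0.9, -3.7], [1.6, -7.4], [2.3, -11.2], [2.8, -15.0], [3.2, -18.8]]
[502.0, 15.8] [[0.3, -3.8], [0.4, -7.6], [0.4, -11.4], [0.3, -15.2], [0.0, -19.0]]
[502.0, -3.2] [[-0.4, -3.8], [-0.9, -7.6], [-1.5, -11.3], [-2.2, -15.1], [-3.1, -18.8]]
[505.1, -22.0] [[-1.0, -3.7], [-2.1, -7.3], [-3.4, -10.9], [-4.7, -14.5], [-6.2, -18.0]]
[511.3, -40.0] [[-1.6, -3.5], [-3.3, -6.9], [-5.1, -10.2], [-7.0, -13.5], [-9.1, -16.7]]
[520.4, -56.7] [[-2.1, -3.2], [-4.4, -6.2], [-6.7, -9.2], [-9.2, -12.2], [-11.7, -15.0]]
time: 7.95
eef_pos: [534.4, 86.9, 37.0]
tcp_rot: [3.142, 0.0, -3.142]
contact_force: [1.2, 0.2, 2.4]
opening: -0.2
```

```bash
python3 -m inch '[[[0.0027,-0.0027,0,0,0,0,0],[0.0052,-0.0055,0,0,0,0,0],[0.0077,-0.0085,0,0,0,0,0],[0.0100,-0.0115,0,0,0,0,0],[0.0123,-0.0145,0,0,0,0,0]]]'
python3 - <<'E'
from arc import pt
print([[float(v) for v in [-(pt(30.4-1.9*k)-pt(30.4))[0].round(1),(pt(30.4-1.9*k)-pt(30.4))[1].round(1)]] for k in range(1,6)],pt(30.4))
E
```

```text
time: 8.45
eef_pos: [522.1, 72.4, 36.9]
tcp_rot: [3.142, -0.0, -3.141]
contact_force: [0.7, 1.2, 2.9]
opening: -0.1
[[2.1, -3.2], [4.2, -6.4], [6.1, -9.7], [7.9, -13.0], [9.7, -16.4]] [522.64320094  72.51078276]
```

```bash
python3 -m inch '[[[0.0020,-0.0032,0,0,0,0,0],[0.0040,-0.0064,0,0,0,0,0],[0.0059,-0.0097,0,0,0,0,0],[0.0077,-0.0130,0,0,0,0,0],[0.0095,-0.0164,0,0,0,0,0]]]'
python3 - <<'E'
from arc import pt
a=20.9
while a>-46:
    print(a,pt(a).round(1),[[float(v) for v in [-(pt(a-1.9*k)-pt(a))[0].round(1),(pt(a-1.9*k)-pt(a))[1].round(1)]] for k in range(1,6)]); a-=9.5
E
```

```text
time: 8.95
eef_pos: [512.7, 55.9, 36.9]
tcp_rot: [3.142, -0.0, -3.141]
contact_force: [0.7, 1.4, 2.8]
opening: 0.1
20.9 [513.   56.1] [[1.6, -3.5], [3.1, -7.0], [4.4, -10.5], [5.7, -14.1], [6.8, -17.8]]
11.399999999999999 [506.2  38.3] [[1.0, -3.7], [1.9, -7.4], [2.6, -11.1], [3.3, -14.9], [3.8, -18.7]]
1.8999999999999986 [502.4  19.6] [[0.4, -3.8], [0.6, -7.6], [0.8, -11.4], [0.8, -15.2], [0.7, -19.0]]
-7.600000000000001 [501.7   0.6] [[-0.2, -3.8], [-0.6, -7.6], [-1.1, -11.4], [-1.7, -15.1], [-2.5, -18.9]]
-17.1 [504.2 -18.3] [[-0.9, -3.7], [-1.9, -7.4], [-3.0, -11.0], [-4.2, -14.6], [-5.6, -18.2]]
-26.6 [509.8 -36.5] [[-1.5, -3.5], [-3.1, -7.0], [-4.8, -10.4], [-6.6, -13.7], [-8.5, -17.0]]
-36.1 [518.3 -53.5] [[-2.0, -3.2], [-4.2, -6.4], [-6.4, -9.5], [-8.8, -12.5], [-11.2, -15.4]]
-45.6 [529.5 -68.9] [[-2.5, -2.8], [-5.2, -5.6], [-7.9, -8.3], [-10.7, -10.9], [-13.6, -13.3]]
```

Tracking is within 0.5 mm and the depth is a steady 3.1 mm, so I continue.

```bash
python3 -m inch '[[[0.0016,-0.0035,0,0,0,0,0],[0.0031,-0.0070,0,0,0,0,0],[0.0044,-0.0105,0,0,0,0,0],[0.0056,-0.0141,0,0,0,0,0],[0.0067,-0.0178,0,0,0,0,0]]]'
```

```text
time: 9.45
eef_pos: [506.0, 38.1, 36.9]
tcp_rot: [3.142, -0.0, -3.141]
contact_force: [-0.0, 1.8, 2.5]
opening: -0.2
```

```bash
python3 -m inch '[[[0.0010,-0.0037,0,0,0,0,0],[0.0019,-0.0074,0,0,0,0,0],[0.0026,-0.0111,0,0,0,0,0],[0.0032,-0.0149,0,0,0,0,0],[0.0037,-0.0187,0,0,0,0,0]]]'
```

```text
time: 9.95
eef_pos: [502.4, 19.4, 36.9]
tcp_rot: [3.142, -0.0, -3.141]
contact_force: [0.6, 1.4, 2.6]
opening: 0.1
```

```bash
python3 -m inch '[[[0.0004,-0.0038,0,0,0,0,0],[0.0006,-0.0076,0,0,0,0,0],[0.0008,-0.0114,0,0,0,0,0],[0.0008,-0.0152,0,0,0,0,0],[0.0007,-0.0190,0,0,0,0,0]]]'
```

```text
time: 10.45
eef_pos: [501.7, 0.4, 36.9]
tcp_rot: [3.142, -0.0, -3.141]
contact_force: [-0.8, 1.6, 2.3]
opening: 0.1
```

```bash
python3 -m inch '[[[-0.0002,-0.0038,0,0,0,0,0],[-0.0006,-0.0076,0,0,0,0,0],[-0.0011,-0.0114,0,0,0,0,0],[-0.0017,-0.0151,0,0,0,0,0],[-0.0025,-0.0189,0,0,0,0,0]]]'; python3 - <<'E'
from wr import *
print(o['joint_pos'].round(2))
s=[]
for q,r in zip(pj(dots(617.3,8.1,37,-.084))[[0,1,4,5]],[4,6,9,10]):
    try:
        for _ in range(3): q=cen(im,q,r)
    except Exception: q=[0,0]
    s.append(np.round(q,1).tolist())
print(s,pj(dots(617.3,8.1,37,-.084)).round(1).tolist())
cv2.imwrite('pics/w6.png',im)
E
```

```text
time: 10.95
eef_pos: [504.3, -18.5, 36.9]
tcp_rot: [3.142, -0.0, -3.141]
contact_force: [-1.4, 3.2, 3.2]
opening: -0.1
[ 0.44  0.5  -0.64  2.1   0.47  0.68  1.05]
[[508.0, 316.2], [471.6, 281.3], [284.6, 269.7], [227.2, 291.3]] [[510.8, 317.8], [474.4, 282.8], [418.5, 260.0], [351.3, 255.2], [285.7, 269.7], [233.7, 300.0]]
```

View pics/w6.png

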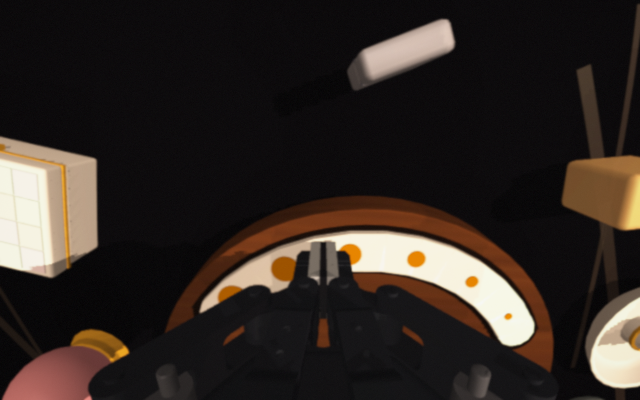

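The tips are between dot4 (350,253) and dot5 (284,269), centred on the strip, and the strip sits level. I continue the stroke without lifting.

```bash
python3 -m inch '[[[-0.0009,-0.0037,0,0,0,0,0],[-0.0019,-0.0074,0,0,0,0,0],[-0.0030,-0.0110,0,0,0,0,0],[-0.0042,-0.0146,0,0,0,0,0],[-0.0056,-0.0182,0,0,0,0,0]]]'
```

```text
time: 11.5
eef_pos: [509.9, -36.7, 36.9]
tcp_rot: [3.142, -0.0, -3.141]
contact_force: [-0.0, 2.1, 2.9]
opening: 0.0
```

```bash
python3 -m inch '[[[-0.0015,-0.0035,0,0,0,0,0],[-0.0031,-0.0070,0,0,0,0,0],[-0.0048,-0.0104,0,0,0,0,0],[-0.0066,-0.0137,0,0,0,0,0],[-0.0085,-0.0170,0,0,0,0,0]]]'
```

```text
time: 12.0
eef_pos: [518.5, -53.7, 36.9]
tcp_rot: [3.142, -0.0, -3.141]
contact_force: [-0.5, 1.3, 2.7]
opening: -0.5
```

```bash
python3 -m inch '[[[-0.0020,-0.0032,0,0,0,0,0],[-0.0042,-0.0064,0,0,0,0,0],[-0.0064,-0.0095,0,0,0,0,0],[-0.0086,-0.0122,0,0,0,0,0],[-0.0105,-0.0145,0,0,0,0,0]]]'
```

```text
time: 12.5
eef_pos: [529.0, -68.1, 36.9]
tcp_rot: [3.142, -0.0, -3.142]
contact_force: [-3.1, 2.0, 2.7]
opening: 0.7
```

```bash
python3 -m inch '[[[-0.0014,-0.0016,0,0,0,0,0],[-0.0023,-0.0027,0,0,0,0,0],[-0.0029,-0.0034,0,0,0,0,0],[-0.0031,-0.0036,0,0,0,0,0],[-0.0031,-0.0036,0,0,0,0,0]]]'
for i in 1 2 3; do python3 -m inch '[[[0,0,0,0,0,0,0]]]'; done
python3 - <<'E'
from wr import *
print(o['eef_pos'],o['contact_force'])
cv2.imwrite('pics/w7z.png',cv2.resize(im[200:350,220:420],None,fx=4,fy=4,interpolation=cv2.INTER_CUBIC))
s_=optics.camera('scene');cv2.imwrite('pics/s7.png',s_);cv2.imwrite('pics/s7z.png',cv2.resize(s_[170:260,240:400],None,fx=5,fy=5,interpolation=cv2.INTER_CUBIC))
cv2.imwrite('pics/t7.png',optics.camera('top'))
E
```

```text
time: 13.0
eef_pos: [532.0, -71.5, 37.0]
tcp_rot: [3.142, 0.0, -3.141]
contact_force: [-0.7, 1.1, 3.6]
opening: -0.0
time: 13.1
eef_pos: [532.0, -71.5, 37.0]
tcp_rot: [-3.142, 0.0, -3.141]
contact_force: [-0.6, 0.9, 2.9]
opening: -0.1
time: 13.2
eef_pos: [532.0, -71.5, 37.0]
tcp_rot: [-3.142, 0.0, -3.141]
contact_force: [-1.9, 1.2, 3.0]
opening: 0.1
time: 13.3
eef_pos: [532.0, -71.5, 37.0]
tcp_rot: [-3.142, 0.0, -3.141]
contact_force: [-1.6, 1.7, 1.5]
opening: -0.1
[531.96056545 -71.50686807  36.95660533] [-1.6426014   1.6999688   1.53730755]
```

View pics/w7z.png

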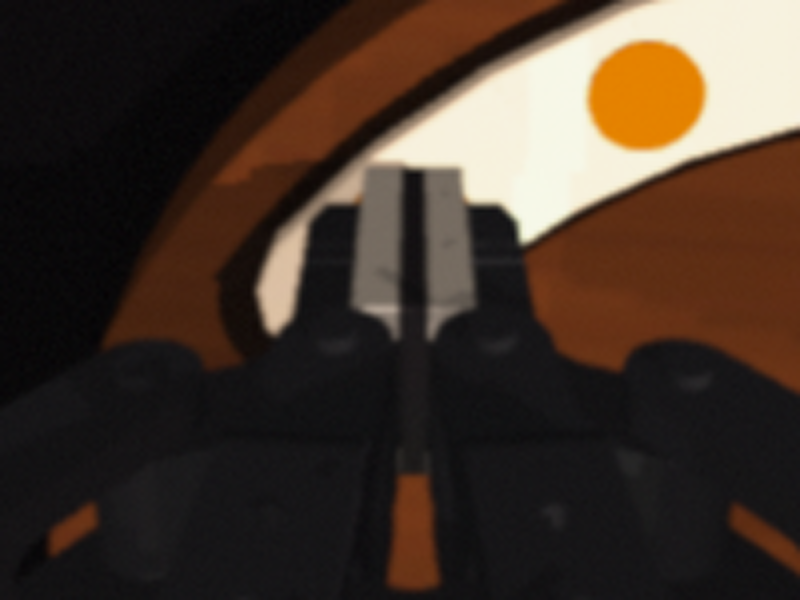

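View pics/s7.png

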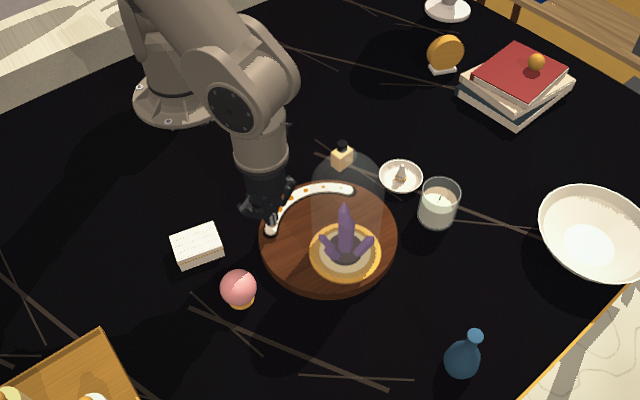

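View pics/s7z.png

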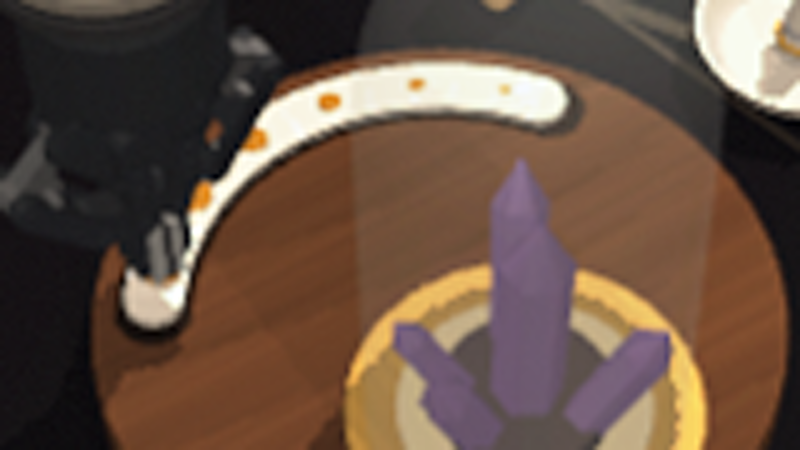

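The tips rest on dot6, with gold showing equally on both sides of the fingers. The dots and bystanders have not moved in the scene view, and the strip is still about 3 mm down at about 2.7 N. I hand in while holding.

```bash
python3 -c "
from station import manip
o=manip.get_obs();print(o['time'],o['eef_pos'],o['contact_force'],abs(o['qvel']).max())
print(manip.job_done())"
```

```text
13.45 [531.98121582 -71.47659303  36.95037309] [-0.66769921  1.13121064  2.68873738] 0.0010873224393795756
the job is handed in; nothing more can be done
None
```

I set the closed fingertips down on dot1, pressed the strip about 3 mm at about 2.5 N, and stroked the arc over all the dots to dot6 in one touch. The job was handed in at 13.45 s with the fingertips still resting there.

**Last checks:**
- **Final position:** the TCP was at (532.0, −71.5, 37.0) mm, within about 0.5 mm of the fitted dot6. The last force reading was 2.7 N upward, and the arm was still.
- **Stroke:** at every reading along it the tip was at z 36.9–37.0 mm and the upward force was about 2.3–3.2 N.
- **Surroundings:** in the final scene picture the base, dome and bystanders looked unmoved. I took a final top picture but did not view it; the arm hides most of the base there.

**Disagreements:**
- **Wrist camera:** it placed the base about 2 mm further along +y than the fixed cameras did. The fingertips appeared displaced by about the same amount in its picture, so I put it down to the hand-eye calibration. I used a compromise close to the fixed cameras' fit.
- **Force readings:** single readings were noisy by about 1 N, so I relied mainly on the measured height for the depth.
- **Sideways force:** it was mostly 1–2 N during the stroke, with single readings above 3 N, and about 1.3 N remained at the end. I take this to be friction.

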